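# Find the tired touch mixer and put its tag down

### The job

One of the three touch mixers in the row has a tired head spring. Press their round rubber heads gently with a fingertip to feel which one gives most easily, then take that mixer out of use: push its standing steel tag over and down so that it lies on the head. Leave the other two tags standing, and do not shift, tip or pick up anything else on the bench.

Things in the scene. Friction and masses are not known exactly. Their poses are not given: they have to be found in the camera images.
- mixer_a: one of three identical-looking grey touch mixers in a row on a 3 mm grey mat, in any order; fixed; origin at its underside, x axis level from the sloped control panel (robot's side) to the pad. Housing x -120 to +90 mm, 126 wide (y), deck 86 mm above the origin. Pad centre at x = +35; tag hinge line at x = -45, z = 138, along y; both centred on y = 0. Hinge bracket 64 mm wide
- pad_a (a point): centre of the top face of mixer_a's round black rubber head, the spring-mounted pad: flat, 72 mm across, 130 mm above the mat when up; moves with the head
- head_a (a joint): how far mixer_a's head is pressed straight down, m: 0 = up, 0.016 = on its stop. Spring return. The force grows evenly from nearly nothing at 0, at a different rate on each mixer: the softest takes about 0.55 N per mm (9 N at the stop), each of the others more than 1.8 N per mm
- tagtip_a (a point): middle of the free edge of mixer_a's tag: a steel plate 80 mm from hinge to free edge, 44 wide, 4 mm thick, 0.13 kg, with a blank white label; it stands on its hinge; moves with the tag
- plate_a (a joint): swing of mixer_a's tag, rad: 0 to 0.06 = standing on its stop, leaning 12 degrees back from upright towards the control panel; 0.21 = upright; about 1.8 = down level, its rubber foot (72 mm from the hinge) on the pad. Hinge free but slowed: past upright the tag sinks onto the pad by its own weight in 1 to 2 s and stays; a soft head gives about 1.2 mm under it
- mixer_b: one of three identical-looking grey touch mixers in a row on a 3 mm grey mat, in any order; fixed; origin at its underside, x axis level from the sloped control panel (robot's side) to the pad. Housing x -120 to +90 mm, 126 wide (y), deck 86 mm above the origin. Pad centre at x = +35; tag hinge line at x = -45, z = 138, along y; both centred on y = 0. Hinge bracket 64 mm wide
- pad_b (a point): centre of the top face of mixer_b's round black rubber head, the spring-mounted pad: flat, 72 mm across, 130 mm above the mat when up; moves with the head
- head_b (a joint): how far mixer_b's head is pressed straight down, m: 0 = up, 0.016 = on its stop. Spring return. The force grows evenly from nearly nothing at 0, at a different rate on each mixer: the softest takes about 0.55 N per mm (9 N at the stop), each of the others more than 1.8 N per mm
- tagtip_b (a point): middle of the free edge of mixer_b's tag: a steel plate 80 mm from hinge to free edge, 44 wide, 4 mm thick, 0.13 kg, with a blank white label; it stands on its hinge; moves with the tag
- plate_b (a joint): swing of mixer_b's tag, rad: 0 to 0.06 = standing on its stop, leaning 12 degrees back from upright towards the control panel; 0.21 = upright; about 1.8 = down level, its rubber foot (72 mm from the hinge) on the pad. Hinge free but slowed: past upright the tag sinks onto the pad by its own weight in 1 to 2 s and stays; a soft head gives about 1.2 mm under it
- mixer_c: one of three identical-looking grey touch mixers in a row on a 3 mm grey mat, in any order; fixed; origin at its underside, x axis level from the sloped control panel (robot's side) to the pad. Housing x -120 to +90 mm, 126 wide (y), deck 86 mm above the origin. Pad centre at x = +35; tag hinge line at x = -45, z = 138, along y; both centred on y = 0. Hinge bracket 64 mm wide
- pad_c (a point): centre of the top face of mixer_c's round black rubber head, the spring-mounted pad: flat, 72 mm across, 130 mm above the mat when up; moves with the head
- head_c (a joint): how far mixer_c's head is pressed straight down, m: 0 = up, 0.016 = on its stop. Spring return. The force grows evenly from nearly nothing at 0, at a different rate on each mixer: the softest takes about 0.55 N per mm (9 N at the stop), each of the others more than 1.8 N per mm
- tagtip_c (a point): middle of the free edge of mixer_c's tag: a steel plate 80 mm from hinge to free edge, 44 wide, 4 mm thick, 0.13 kg, with a blank white label; it stands on its hinge; moves with the tag
- plate_c (a joint): swing of mixer_c's tag, rad: 0 to 0.06 = standing on its stop, leaning 12 degrees back from upright towards the control panel; 0.21 = upright; about 1.8 = down level, its rubber foot (72 mm from the hinge) on the pad. Hinge free but slowed: past upright the tag sinks onto the pad by its own weight in 1 to 2 s and stays; a soft head gives about 1.2 mm under it
- jar: bystander, loose: small clear specimen jar with white screw cap, 42 mm wide, 62 mm tall; origin at the centre of its underside
- tube_stand: bystander, loose: one red-capped blood tube in a black round single stand, 44 mm wide, 107 mm tall; origin at the centre of its underside
- carrier: bystander, loose: round yellow tube carrier, 96 mm wide, with six red-capped tubes, 102 mm tall; origin at the centre of its underside
- marker: bystander, loose: white marker pen with black cap lying down, 130 x 15 x 14 mm; origin on its underside, 20 mm from its middle towards the white end, x towards the black cap
- forceps: bystander, loose: steel forceps lying down, 135 x 14 x 10 mm; origin on its underside, at the middle, x along it
- tip_box: bystander, loose: grey pipette-tip box with clear lid, 64 x 122 x 62 mm; origin at the centre of its underside
- wash_bottle: bystander, loose: white wash bottle with bent spout, 64 mm wide, 205 mm tall; origin at the centre of its underside

How it is judged (in metres and radians):
On the way, in this order (a step that is already met when the one before it is completed fails the run):
1. the softest head, its tag still standing, has been pressed 2.5 mm or more with the fingers (it gives 2.5 mm for less than 4 N and 5 mm for less than 9 N, the others do not) (((((value of joint head_a above 0.0025 m and contact force between mixer_a and the fingers below 4 N) or (value of joint head_a above 0.005 m and contact force between mixer_a and the fingers below 9 N)) and contact force between mixer_a and the fingers above 0.1 N and value of joint plate_a below 0.4 rad) or (((value of joint head_b above 0.0025 m and contact force between mixer_b and the fingers below 4 N) or (value of joint head_b above 0.005 m and contact force between mixer_b and the fingers below 9 N)) and contact force between mixer_b and the fingers above 0.1 N and value of joint plate_b below 0.4 rad) or (((value of joint head_c above 0.0025 m and contact force between mixer_c and the fingers below 4 N) or (value of joint head_c above 0.005 m and contact force between mixer_c and the fingers below 9 N)) and contact force between mixer_c and the fingers above 0.1 N and value of joint plate_c below 0.4 rad))), for 0.04 s.
2. then the tag of the softest head lies down on it, let go (only the softest head sinks 0.8 mm or more under its tag) (((value of joint plate_a above 1.7 rad and value of joint head_a above 0.0008 m and contact force between mixer_a and the fingers below 0.05 N) or (value of joint plate_b above 1.7 rad and value of joint head_b above 0.0008 m and contact force between mixer_b and the fingers below 0.05 N) or (value of joint plate_c above 1.7 rad and value of joint head_c above 0.0008 m and contact force between mixer_c and the fingers below 0.05 N))), for 0.2 s.
At the end, for the whole second after the job is handed in: the tag of the mixer with the softest head lies down on that head (1.70 rad or more, the head sunk at least 0.8 mm under the tag's weight alone, which only the softest does), the other two tags stand (below 0.4 rad) and the other two heads are up (within 2 mm) ((((value of joint plate_a above 1.7 rad and value of joint head_a above 0.0008 m and contact force between mixer_a and the fingers below 0.05 N) and value of joint each of plate_b, plate_c below 0.4 rad and value of joint each of head_b, head_c below 0.002 m) or ((value of joint plate_b above 1.7 rad and value of joint head_b above 0.0008 m and contact force between mixer_b and the fingers below 0.05 N) and value of joint each of plate_a, plate_c below 0.4 rad and value of joint each of head_a, head_c below 0.002 m) or ((value of joint plate_c above 1.7 rad and value of joint head_c above 0.0008 m and contact force between mixer_c and the fingers below 0.05 N) and value of joint each of plate_a, plate_b below 0.4 rad and value of joint each of head_a, head_b below 0.002 m))); the robot touches nothing.
It fails at once if two tags are pushed over (value of joint each of plate_a, plate_b above 0.6 rad or value of joint each of plate_b, plate_c above 0.6 rad or value of joint each of plate_a, plate_c above 0.6 rad).
It fails at once if a mixer is pressed harder than 40 N (contact force between any of mixer_a, mixer_b, mixer_c and the fingers above 40 N).
It fails at once if a bystander is shifted or lifted by more than 15 mm, or tipped (distance of any of jar, tube_stand, carrier, marker, forceps, tip_box, wash_bottle from where it was at the start of the episode above 0.015 m or angle between any of jar, tube_stand, carrier, marker, forceps, tip_box, wash_bottle's own z axis and vertical above 0.3 rad).
It also fails if it takes over 64 s, if anything falls off the work surface, if the arm or the gripper's body presses on something with over 40 N, if the wrist force passes 120 N, or if a joint passes its speed limit or range.

### The arm

A 7-joint arm with a two-finger parallel gripper is mounted at the origin on the work surface. World frame = base frame: x ahead of the robot, y to its left, z up, the work surface at z = 0. Lengths are in mm, angles in rad, forces in N, time in s.
With the tool pointing down it reaches from about 425 to 1025 mm from the base axis. Payload 9.4 kg.
Tool frame: the origin (TCP) lies at the very end of the fingers, on their centre line; the grasp point (between the pads) lies 19 mm behind it; z points along the fingers, y is the direction in which the jaws open and shut (so a half turn about z gives the same grasp; the last joint's range is limited). The gripper opens to 85 mm and grips with 20 to 120 N. Pads are 22 mm wide; open, the fingers measure 114 mm over their backs; the gripper's body (76 mm by 85 mm) begins 54 mm behind the grasp point. The pads swing forward as they close: fully open they stand 13 mm farther back than shut.
Start: joints at [1.055, 0.599, -0.003, 1.599, 0.002, 0.943, -0.08], TCP at [308.01, -656.319, 231.275] pointing down, gripper open.
Joint ranges: [-2.57, 2.57], [-0.35, 1.97], [-1.29, 1.29], [0.11, 2.56], [-1.05, 4.19], [0.11, 1.86], [-2.63, 2.63]. Speed limits (rad/s): [2.22, 2.22, 3.01, 3.01, 3.14, 3.14, 3.14].

### API

Orientations are given as a unit quaternion [x, y, z, w].
In Python, from workcell import robot gives the robot as it stands.
- The arm moves only by the shell command python3 -m crank 'ROWS' [OPENING] [FORCE]. ROWS is a JSON object of lists of equal length, an entry for each row: "travel": the shift along the tool's x, y, z in m, a list of three; "spin": the turn about the tool's z in rad. A call has 1 to 20 rows; each row is the pose to reach, as a shift and turn from the pose commanded when the call began, along the tool's axes at that moment; what a row does not reach only later rows make up. A row lasts 1/8 s, in which the tool goes at most 62.5 mm and 10.7 degrees, less where a joint would pass 70% of its speed; a pose out of reach is approached as far as the arm can. A call with a gripper value outside its range is refused whole. OPENING is the closure, from -1 (fully open) to 1 (shut), so that 0 is half open, set as the call begins (- or left out, the last holds). The fingers move at their own pace and stop on an object; FORCE is the grip in N (left out, the last holds). Time passes only in rows, so rows that repeat a pose let the fingers close. It gives the time, the measured TCP pose, the force and the opening at its end, in the units of the state.
- robot.get_obs(): the state, without advancing time (a new reading comes with each control period).
- robot.camera(name): name is "scene" or "top" or "wrist"; returns a dict with "img" (400x640x3 uint8, blue, green, red), "vertical_fov" (degrees; the focal length in pixels is half the picture's height over the tangent of half this angle, whatever the lens; pixels are square), "cx", "cy" (the principal point, pixels), "R" (3x3) and "t" (3): a world point X has camera coordinates R X + t; the wrist camera has in their place "tool_from_camera" (4x4, takes a point from camera to tool coordinates, whose origin is the TCP and whose axes are the flange's). Camera axes: x right, y down, z forward; pixel columns grow to the right and rows downward; lengths in mm; the calibration is good to about 2 mm. A picture is of the moment at which its call begins: read the wrist's pose just before it. There is no depth.
- robot.sign_off(): hands the job in, once; it reports no verdict.
The state is a dict: "time": time; "joints": joint angles; "qvel": joint speeds; "effort": joint torques, N m; "position": TCP position; "orientation": TCP orientation; "force": force on the tool from outside, world axes, zero at the start; "ft_torque": the same for the moment, N m; "grip_width": finger opening in mm.
Only numpy, scipy, OpenCV 4.12 (cv2) and the standard library are available. Lean on these libraries where they do the work, as an engineer would, in place of code of your own. Each camera call takes 0.05 s, during which the arm holds its last target.

## Working session

There is one attempt and no reset: what is moved stays moved. The work goes in short steps, Python scripts to look and compute and a shell command to move; the robot and the scene stay as the last step left them, time stands still between calls to the robot, and variables do not carry over. Pictures are saved under pics/ and viewed, and the job is handed in when it is done.

```bash
mkdir -p pics; ls; cat > h.py <<'E'
import numpy as np, cv2
from workcell import robot
def snap(n,f):
    o=robot.get_obs(); c=robot.camera(n); cv2.imwrite('pics/'+f,c['img']); np.save('pics/'+f+'.npy',{'c':c,'o':o},allow_pickle=True); return o,c
def load(f): 
    d=np.load('pics/'+f+'.npy',allow_pickle=True).item(); return d['c'],d['o']
def ray(c,u,v):
    f=200/np.tan(np.radians(c['vertical_fov'])/2)
    d=np.array([(u-c['cx'])/f,(v-c['cy'])/f,1]); R=np.array(c['R']);t=np.array(c['t'])
    return -R.T@t, R.T@d
def atz(c,u,v,z):
    o,d=ray(c,u,v); return o+d*(z-o[2])/d[2]
def proj(c,X):
    f=200/np.tan(np.radians(c['vertical_fov'])/2)
    p=np.array(c['R'])@np.array(X)+np.array(c['t']); return p[0]/p[2]*f+c['cx'],p[1]/p[2]*f+c['cy']
E
python3 - <<'E'
from h import *
np.set_printoptions(suppress=True,precision=4)
for n in ['scene','top','wrist']:
    o,c=snap(n,n+'0.png'); print(n,{k:v for k,v in c.items() if k!='img'})
print(o)
E
```

```text
pics
scene {'vertical_fov': 57.362899391442056, 'cx': 316.56519400895286, 'cy': 194.09545951360965, 'R': array([[ 0.355 ,  0.9347, -0.0159],
       [ 0.6327, -0.2528, -0.732 ],
       [-0.6882,  0.2498, -0.6811]]), 't': array([-173.0006, -233.9719, 1566.1976])}
top {'vertical_fov': 50.95279278515433, 'cx': 319.2209985923932, 'cy': 196.62403027633036, 'R': array([[ 0.0201, -0.9998,  0.0036],
       [-0.9915, -0.0204, -0.1288],
       [ 0.1288, -0.001 , -0.9917]]), 't': array([ -11.3752,  530.9454, 1137.3332])}
wrist {'vertical_fov': 66.47987563251225, 'cx': 319.1490684673149, 'cy': 200.118074507492, 'tool_from_camera': array([[   0.0004,   -0.949 ,   -0.3153,   80.1234],
       [   1.    ,    0.0006,   -0.0005,   -0.6334],
       [   0.0007,   -0.3153,    0.949 , -142.5292],
       [   0.    ,    0.    ,    0.    ,    1.    ]])}
{'time': 0.1, 'joints': array([ 1.0553,  0.6001, -0.0026,  1.6   ,  0.0018,  0.9429, -0.0798]), 'qvel': array([-0.0007, -0.0017, -0.0009, -0.001 ,  0.0001,  0.0007, -0.0004]), 'effort': array([  0.0067, -77.799 ,   1.5705, -25.8622,   0.0127,   0.0055,
         0.    ]), 'position': array([ 307.8609, -655.9163,  230.4972]), 'orientation': array([ 0.976 ,  0.2177, -0.0002, -0.0007]), 'force': array([-1.2849,  0.2198,  0.4784]), 'ft_torque': array([0.0238, 0.01  , 0.0292]), 'grip_width': 85.6677726662771}
```

View pics/scene0.png

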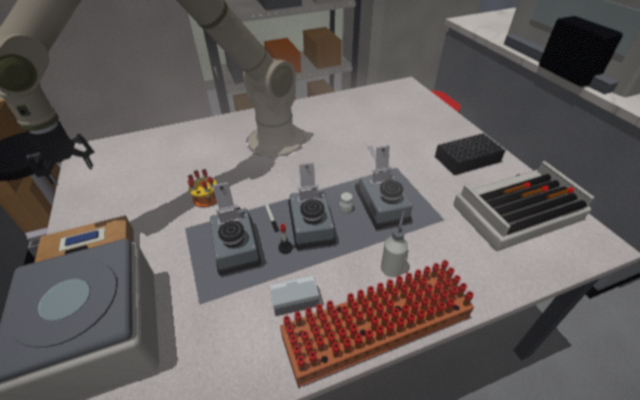

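View pics/top0.png

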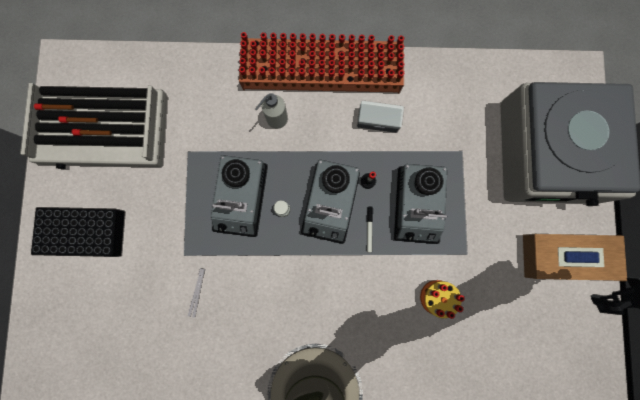

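```bash
python3 - <<'E'
from h import *
c,_=load('top0.png'); im=c['img'][140:260,190:470]; cv2.imwrite('pics/topz.png',cv2.resize(im[:, :140],None,fx=5,fy=5,interpolation=3)); cv2.imwrite('pics/topz2.png',cv2.resize(im[:,140:],None,fx=5,fy=5,interpolation=3))
E
```

```text
(no output)
```

View pics/topz.png

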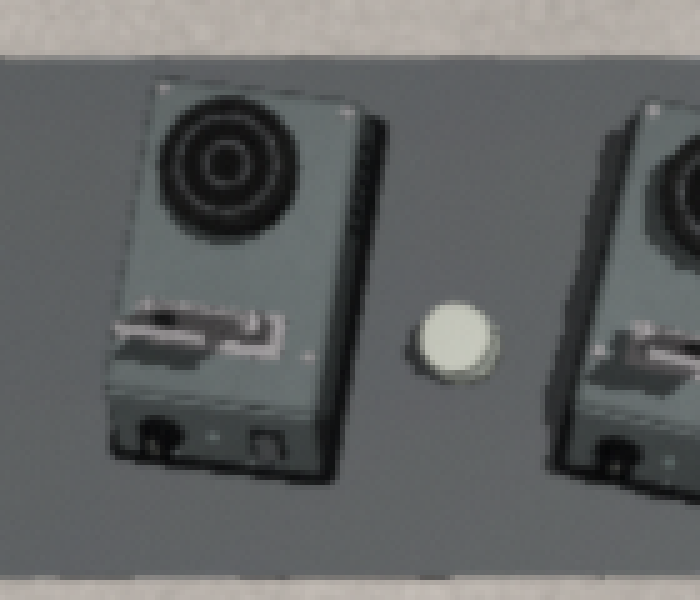

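View pics/topz2.png

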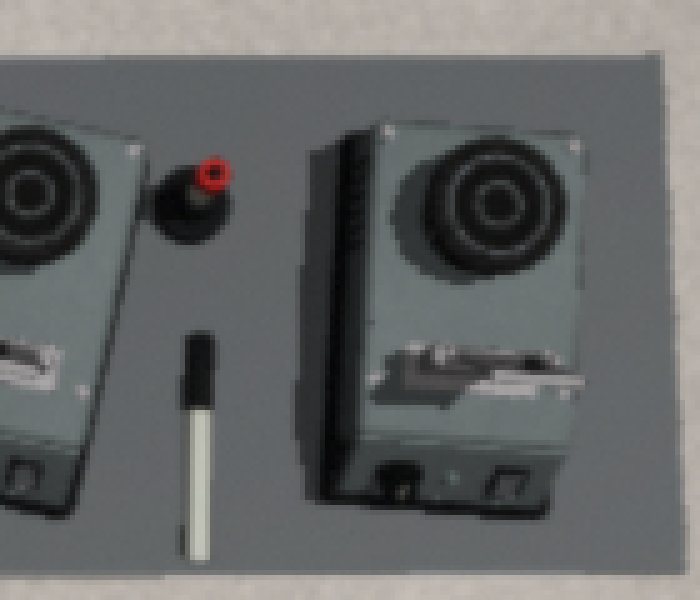

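```bash
python3 - <<'E'
from h import *
np.set_printoptions(suppress=True,precision=1)
c,_=load('top0.png')
def L(x,y,z):return atz(c,190+(x-2)/5,140+(y-2)/5,z)
def R(x,y,z):return atz(c,330+(x-2)/5,140+(y-2)/5,z)
P=dict(l=L(228,165,133),m=R(31,196,133),r=R(498,206,133))
S=dict(l=[L(163,90,89),L(347,112,89),L(308,356,89)],m=[L(652,107,89),R(133,152,89),L(600,350,89),R(83,390,89)],r=[R(388,130,89),R(575,147,89),R(375,380,89),R(565,395,89)])
for k in P:
    s=S[k]; a=[]
    d=s[0]-s[1]; a.append(np.arctan2(-d[0],d[1]))
    if len(s)>3: 
        d=s[0]-s[2]; a.append(np.arctan2(d[1],d[0])); 
        d=s[1]-s[3]; a.append(np.arctan2(d[1],d[0]))
    else:
        d=s[1]-s[2]; a.append(np.arctan2(d[1],d[0]))
    print(k,P[k],np.degrees(a), np.linalg.norm(s[0]-s[1]))
for n,q in dict(jar=L(455,335,62),tubecap=R(213,174,107),markcap=R(200,335,10),markend=R(200,560,10)).items(): print(n,q)
for n,u,v,z in [('carrier',442,298,102),('wash',272,112,150),('tipbox',380,116,62)]: print(n,atz(c,u,v,z))
from scipy.spatial.transform import Rotation
o=robot.get_obs(); print(Rotation.from_quat(o['orientation']).as_matrix())
np.set_printoptions(suppress=True,precision=1)
E
```

```text
l [576.1 216.8 133. ] [-5.7 -6.7] 99.89518731421134
m [565.3 -42.1 133. ] [-13.  -10.7 -11.1] 100.17430418892616
r [ 565.1 -282.2  133. ] [-4.1 -3.3 -3.3] 100.70431535459701
jar [498.  103.8  62. ]
tubecap [ 583.6 -138.9  107. ]
markcap [ 508.6 -144.3   10. ]
markend [ 381.8 -144.9   10. ]
carrier [ 267.9 -319.   102. ]
wash [733.7 125.8 150. ]
tipbox [ 758.3 -165.9   62. ]
[[ 0.9  0.4 -0. ]
 [ 0.4 -0.9  0. ]
 [-0.  -0.  -1. ]]
```

```bash
cat >> h.py <<'E'
from scipy.spatial.transform import Rotation
def togo(x,y,z):
    o=robot.get_obs(); R=Rotation.from_quat(o['orientation']).as_matrix()
    d=R.T@(np.array([x,y,z])-o['position'])
    print('travel',np.round(d/1000,4),'theta',np.round(np.degrees(np.arctan2(R[1,0],R[0,0])),1),'F',np.round(o['force'],2),'pos',np.round(o['position'],1),'t',o['time'])
E
python3 -m crank '{"travel":[[0,0,-0.04],[0,0,-0.08],[0,0,-0.08],[0,0,-0.08],[0,0,-0.08]],"spin":[0.18,0.36,0.52,0.52,0.52]}' 1 20
python3 -c "
from h import *
togo(565,-282,300)"
```

```text
time: 0.78
position: [308.0, -655.9, 310.4]
orientation: [0.999, -0.039, -0.0, -0.001]
force: [-0.5, -0.1, 0.8]
grip_width: 0.3
travel [ 0.2273 -0.3926  0.0107] theta -4.4 F [-0.55 -0.13  0.8 ] pos [ 308.  -655.9  310.4] t 0.775
```

```bash

python3 -m crank '{"travel":[[0,-0.06,0],[0,-0.12,0],[0.03,-0.18,0],[0.07,-0.23,0],[0.12,-0.27,0],[0.16,-0.31,0],[0.19,-0.36,0],[0.227,-0.393,0],[0.227,-0.393,0],[0.227,-0.393,0.05],[0.227,-0.393,0.10],[0.227,-0.393,0.14],[0.227,-0.393,0.15],[0.227,-0.393,0.15],[0.227,-0.393,0.15]],"spin":[0,0,0,0,0,0,0,0,0,0,0,0,0,0,0]}'
python3 -c "
from h import *
togo(565,-282,135)
snap('wrist','w1.png');snap('scene','s1.png');snap('top','t1.png')"
```

```text
time: 2.65
position: [566.8, -283.7, 162.9]
orientation: [0.999, -0.041, 0.001, 0.0]
force: [0.1, -0.0, 1.0]
grip_width: -0.3
travel [-0.002  -0.0016  0.0279] theta -4.7 F [ 0.11 -0.03  0.97] pos [ 566.8 -283.7  162.9] t 2.65
```

View pics/w1.png

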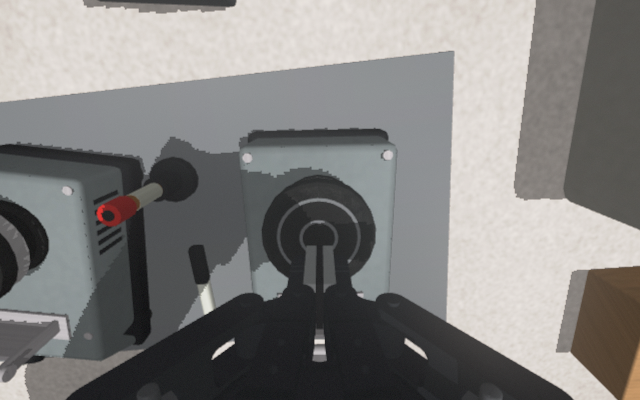

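View pics/s1.png

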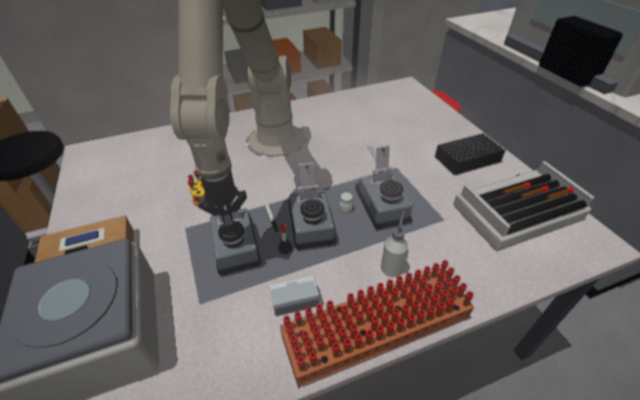

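```bash

for r in 1; do python3 -m crank '{"travel":[[-0.002,-0.002,0.015],[-0.002,-0.002,0.024],[-0.002,-0.002,0.027],[-0.002,-0.002,0.027],[-0.002,-0.002,0.027]],"spin":[0,0,0,0,0]}'
python3 -m crank '{"travel":[[0,0,0.002],[0,0,0.003],[0,0,0.003],[0,0,0.003]],"spin":[0,0,0,0]}'
python3 -m crank '{"travel":[[0,0,0.001],[0,0,0.002],[0,0,0.002],[0,0,0.002]],"spin":[0,0,0,0]}'
python3 -m crank '{"travel":[[0,0,0.001],[0,0,0.002],[0,0,0.002],[0,0,0.002]],"spin":[0,0,0,0]}'; done | grep -E 'pos|force'
```

```text
position: [564.5, -281.0, 134.4]
force: [-1.0, -0.7, 0.1]
position: [564.5, -281.0, 131.4]
force: [0.4, -1.4, 1.0]
position: [564.5, -281.0, 129.4]
force: [1.8, -0.3, 2.6]
position: [564.5, -281.0, 127.4]
force: [2.4, -1.2, 4.0]
```

```bash

python3 -m crank '{"travel":[[0,0,-0.03],[0,0,-0.06],[0,0,-0.06]],"spin":[0,0,0]}'
python3 -c "
from h import *
togo(565,-42,187)"
```

```text
time: 5.3
position: [564.6, -281.0, 188.9]
orientation: [0.999, -0.041, 0.001, 0.0]
force: [-0.6, -0.7, -0.7]
grip_width: 0.0
travel [-0.019  -0.2382  0.0017] theta -4.7 F [-0.59 -0.75 -0.73] pos [ 564.6 -281.   188.9] t 5.3
```

```bash

python3 -m crank '{"travel":[[-0.004,-0.06,0],[-0.009,-0.12,0],[-0.014,-0.18,0],[-0.019,-0.238,0],[-0.019,-0.238,0],[-0.019,-0.238,0.03],[-0.019,-0.238,0.05],[-0.019,-0.238,0.054],[-0.019,-0.238,0.054],[-0.019,-0.238,0.054]],"spin":[0,0,0,0,0,0,0,0,0,0]}'
python3 -m crank '{"travel":[[0,0,0.002],[0,0,0.003],[0,0,0.003],[0,0,0.003]],"spin":[0,0,0,0]}'
python3 -m crank '{"travel":[[0,0,0.001],[0,0,0.002],[0,0,0.002],[0,0,0.002]],"spin":[0,0,0,0]}'
```

```text
time: 6.55
position: [565.1, -42.5, 133.8]
orientation: [0.999, -0.041, 0.001, 0.0]
force: [0.4, 0.3, 0.8]
grip_width: 0.0
time: 7.05
position: [565.4, -42.3, 131.0]
orientation: [0.999, -0.041, 0.001, 0.0]
force: [-1.1, -1.1, 6.4]
grip_width: -0.3
time: 7.55
position: [565.4, -42.3, 129.4]
orientation: [0.999, -0.041, 0.001, 0.0]
force: [-2.2, -0.9, 11.4]
grip_width: 0.2
```

The middle head is stiff (about 3 N/mm) and the right one soft. I'll check the left for comparison.

```bash

python3 -m crank '{"travel":[[0,0,-0.03],[0,0,-0.06],[0,0,-0.06]],"spin":[0,0,0]}'
python3 -c "
from h import *
togo(576,217,187)"
```

```text
time: 7.92
position: [565.9, -42.1, 190.3]
orientation: [0.999, -0.041, 0.002, -0.0]
force: [-0.7, -0.3, -0.2]
grip_width: -0.2
travel [-0.011  -0.259   0.0034] theta -4.6 F [-0.68 -0.29 -0.2 ] pos [565.9 -42.1 190.3] t 7.925
```

```bash

python3 -m crank '{"travel":[[-0.002,-0.06,0],[-0.004,-0.12,0],[-0.007,-0.18,0],[-0.011,-0.24,0],[-0.011,-0.259,0],[-0.011,-0.259,0],[-0.011,-0.259,0.03],[-0.011,-0.259,0.05],[-0.011,-0.259,0.055],[-0.011,-0.259,0.055],[-0.011,-0.259,0.055]],"spin":[0,0,0,0,0,0,0,0,0,0,0]}'
python3 -m crank '{"travel":[[0,0,0.002],[0,0,0.004],[0,0,0.004],[0,0,0.004]],"spin":[0,0,0,0]}'
python3 -m crank '{"travel":[[0,0,0.001],[0,0,0.002],[0,0,0.002],[0,0,0.002]],"spin":[0,0,0,0]}'
python3 -m crank '{"travel":[[0,0,-0.04],[0,0,-0.09],[0,0,-0.13],[0,0,-0.13]],"spin":[0,0,0,0]}'
python3 -c "
from h import *
togo(430,-277,260)"
```

```text
time: 9.3
position: [575.3, 216.5, 134.1]
orientation: [0.999, -0.041, 0.001, -0.0]
force: [-0.3, 0.6, -0.6]
grip_width: 0.1
time: 9.8
position: [575.3, 217.0, 130.0]
orientation: [0.999, -0.041, 0.001, -0.0]
force: [-0.6, -1.6, 5.7]
grip_width: 0.3
time: 10.3
position: [575.3, 217.0, 128.3]
orientation: [0.999, -0.041, 0.001, -0.0]
force: [-1.0, -0.9, 9.6]
grip_width: -0.1
time: 10.8
position: [576.1, 217.6, 260.5]
orientation: [0.999, -0.041, 0.003, -0.001]
force: [-0.2, 0.2, 0.4]
grip_width: 0.1
travel [-0.1055  0.5048 -0.0016] theta -4.6 F [-0.19  0.19  0.38] pos [576.1 217.6 260.5] t 10.8
```

```bash

python3 -m crank '{"travel":[[0,0.05,-0.02],[-0.01,0.11,-0.02],[-0.03,0.17,-0.02],[-0.05,0.22,-0.02],[-0.07,0.275,-0.02],[-0.08,0.33,-0.02],[-0.09,0.385,-0.02],[-0.1,0.44,-0.02],[-0.11,0.49,-0.02],[-0.11,0.505,-0.02],[-0.11,0.505,-0.02],[-0.11,0.505,0.02],[-0.11,0.505,0.02]],"spin":[0,0,0,0,0,0,0,0,0,0,0,0,0]}'
python3 -c "
from h import *
togo(426,-273.5,198)
snap('wrist','w2.png');snap('scene','s2.png')"
```

```text
time: 12.42
position: [423.5, -274.8, 235.3]
orientation: [0.999, -0.039, -0.002, -0.001]
force: [-0.2, 0.5, 0.7]
grip_width: -0.2
travel [ 0.0026 -0.0014  0.0373] theta -4.5 F [-0.15  0.49  0.69] pos [ 423.5 -274.8  235.3] t 12.425
```

View pics/w2.png

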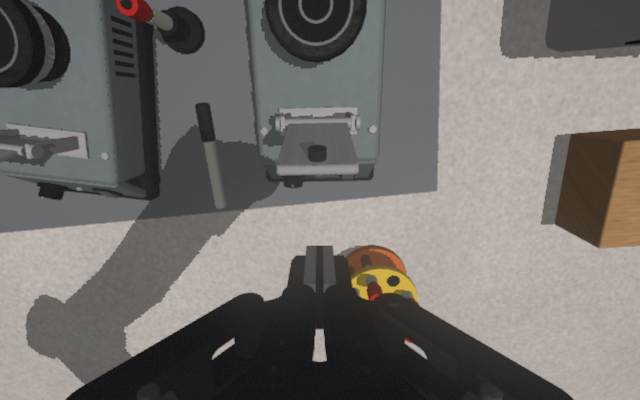

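View pics/s2.png

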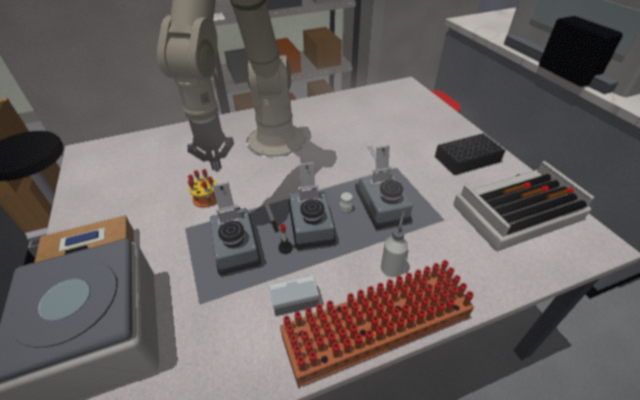

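The fingers (320,250) are lined up behind the right mixer's standing tag (free edge at about (318,170)), with a clear gap. All the tags are standing. Next I lower and push.

```bash

python3 -m crank '{"travel":[[0.002,-0.001,0.02],[0.002,-0.001,0.037],[0.002,-0.001,0.037],[0.015,-0.001,0.037],[0.025,-0.001,0.037],[0.032,-0.001,0.037],[0.038,-0.001,0.037],[0.044,-0.001,0.037],[0.05,-0.001,0.037],[0.056,-0.001,0.037],[0.062,-0.001,0.037],[0.066,-0.001,0.037],[0.066,-0.001,0.037]],"spin":[0,0,0,0,0,0,0,0,0,0,0,0,0]}'
python3 -c "
from h import *
togo(426,-273.5,198)
snap('wrist','w3.png');snap('scene','s3.png')"
```

```text
time: 14.15
position: [490.3, -281.8, 200.2]
orientation: [0.999, -0.041, 0.0, 0.0]
force: [-0.3, -0.4, 0.2]
grip_width: 0.2
travel [-0.0647 -0.0031  0.0022] theta -4.6 F [-0.3  -0.38  0.18] pos [ 490.3 -281.8  200.2] t 14.15
```

View pics/w3.png

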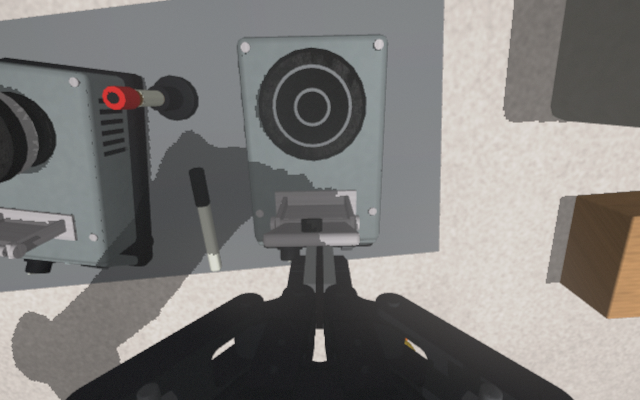

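The tag is only near upright, with its free edge at about (312,238) just ahead of the fingers, so I push a little further.

```bash

python3 -m crank '{"travel":[[0.007,0,0],[0.014,0,0],[0.02,0,0],[0.02,0,0],[0.02,0,0],[0.02,0,0],[0.02,0,0],[0.02,0,0]],"spin":[0,0,0,0,0,0,0,0]}'
python3 -c "
from h import *
snap('wrist','w4.png');snap('scene','s4.png')"
```

```text
time: 15.25
position: [509.9, -283.5, 200.3]
orientation: [0.999, -0.041, 0.0, 0.0]
force: [0.6, 0.3, -0.0]
grip_width: -0.2
```

View pics/w4.png

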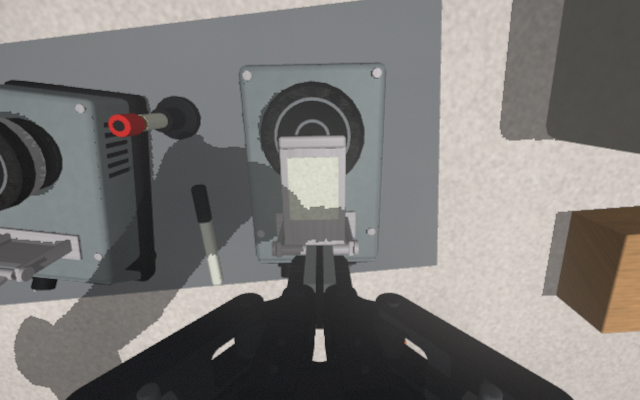

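The tag has gone over onto the pad, label up at (315,185). I retreat and let it settle.

```bash

python3 -m crank '{"travel":[[0,0,-0.05],[-0.03,0,-0.1],[-0.09,0,-0.1],[-0.12,0,-0.1],[-0.12,0,-0.1],[-0.12,0,-0.1],[-0.12,0,-0.1],[-0.12,0,-0.1],[-0.12,0,-0.1],[-0.12,0,-0.1],[-0.12,0,-0.1],[-0.12,0,-0.1]],"spin":[0,0,0,0,0,0,0,0,0,0,0,0]}'
python3 - <<'E'
from h import *
snap('wrist','w5.png');o,c=snap('scene','s5.png')
cv2.imwrite('pics/s5z.png',cv2.resize(c['img'][120:300,170:440],None,fx=2.9,fy=2.9,interpolation=3))
E
```

```text
time: 16.85
position: [390.3, -273.8, 300.3]
orientation: [0.999, -0.041, -0.0, 0.0]
force: [0.7, 0.5, -0.2]
grip_width: 0.0
```

View pics/w5.png

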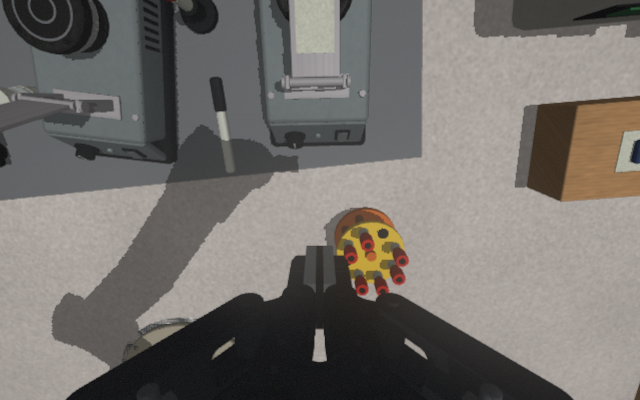

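View pics/s5z.png

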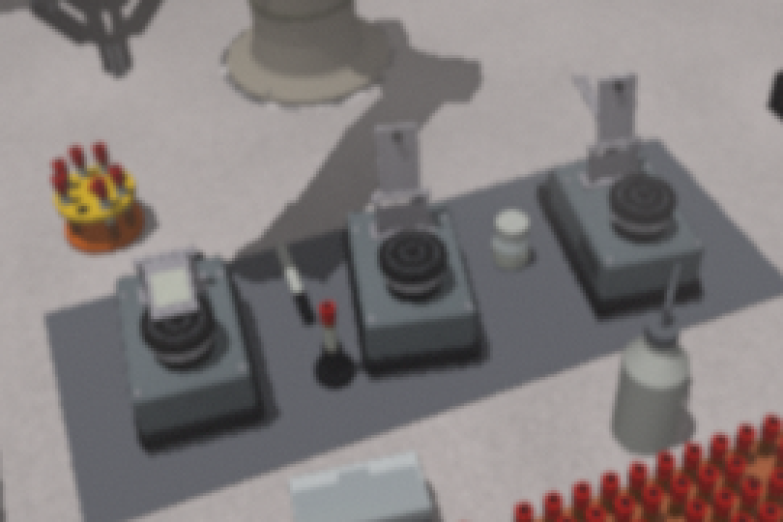

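The right tag is lying on its pad, the other two tags stand, and the bystanders look unmoved. I wait one more second to confirm it has settled, and compare the tag position with the model.

```bash

python3 -m crank '{"travel":[[0,0,0],[0,0,0],[0,0,0],[0,0,0],[0,0,0],[0,0,0],[0,0,0],[0,0,0]],"spin":[0,0,0,0,0,0,0,0]}'
python3 - <<'E'
from h import *
o,c=snap('scene','s6.png'); a,_=load('s5.png'); t0,_=load('top0.png'); _,t=snap('top','t6.png')
print('diff s5',cv2.absdiff(a['img'],c['img'])[190:280,190:270].mean())
im=cv2.resize(c['img'][190:250,200:280],None,fx=8,fy=8,interpolation=3)
ax=np.array([.998,-.061,0]); n=np.array([.061,.998,0]); H=np.array([565.1,-282.2,0])-80*ax
for th,col in[(1.8,(0,0,255)),(1.5,(0,255,0))]:
    b=th-.21
    tip=H+80*np.sin(b)*ax+[0,0,141+80*np.cos(b)]
    for s in(-22,22):
        u,v=proj(c,tip+s*n); cv2.circle(im,(int((u-200+.5)*8),int((v-190+.5)*8)),4,col,-1)
cv2.imwrite('pics/s6z.png',im)
d=cv2.absdiff(t0['img'],t['img']); cv2.imwrite('pics/t6.png',np.vstack([t['img'][80:340,:]]))
E
```

```text
time: 17.95
position: [390.3, -273.7, 300.3]
orientation: [0.999, -0.041, -0.0, 0.0]
force: [0.2, 0.6, -1.0]
grip_width: -0.1
diff s5 1.0241203703703703
```

View pics/s6z.png

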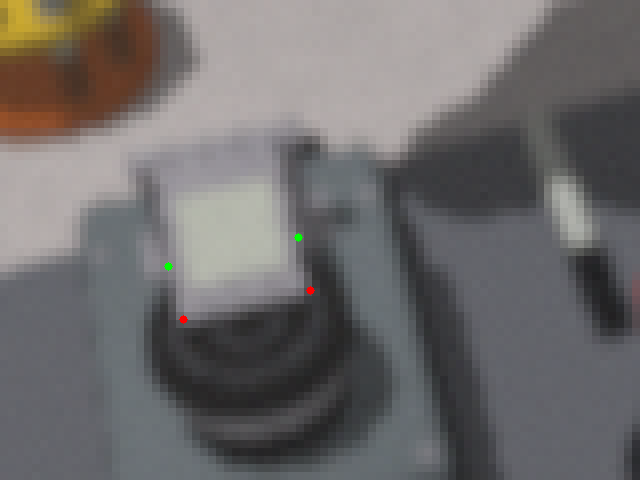

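View pics/t6.png

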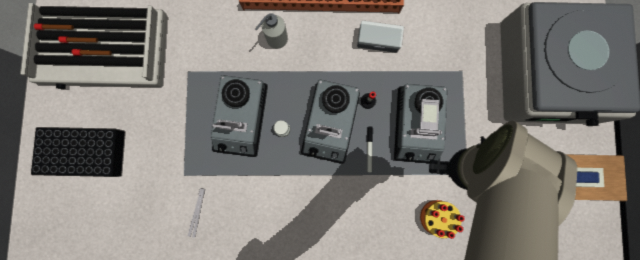

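The tag edge matches the 1.8 rad prediction (red dots) and the tag is still. In the top view nothing else has moved.

```bash
python3 -c "
from h import *
print(robot.sign_off())"
```

```text
the job is handed in; nothing more can be done
None
```

I pushed down the tag on the right-hand mixer, which has the tired spring, and handed the job in at about 18 s of the 64 s allowed. No verdict was reported.

- **Finding the soft head:** I pressed all three with closed fingertips. The right head, near (565, −282), gave 5.6 mm for about 4 N. The middle one took about 11 N for 3.6 mm, and the left one about 10 N for 4.7 mm. The force readings wander by about 1 N, but the difference was clear.
- **Pushing the tag:** the first push only brought it to about upright. Pushing 20 mm further sent it over, and I then backed the arm clear.
- **Last checks:** the tag's free edge in the scene picture matches the 1.8 rad prediction and the tag was no longer moving. The other two tags stand, the bystanders look unmoved by eye, and the arm touches nothing. I could not measure how far the head sank under the tag (about 1.2 mm expected). No check failed or disagreed.

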